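# Make the laser safe and take the clamp off the beam-splitter prism

### The arm

A 6-joint arm with a two-finger parallel gripper is mounted at the origin on the work surface. World frame = base frame: x ahead of the robot, y to its left, z up, the work surface at z = 0. Lengths are in m, angles in degrees, forces in N, time in s.
With the tool pointing down it reaches from about 0.4 to 0.825 m from the base axis. Payload 7 kg.
Tool frame: the origin (TCP) lies midway between the tips of the shut fingers; the grasp point (between the pads) lies 19 mm behind it; z points along the fingers, y is the direction in which the jaws open and shut (so a half turn about z gives the same grasp; the last joint's range is limited). The gripper opens to 88 mm and grips with 3 to 60 N. Pads are 19 mm wide; open, the fingers measure 130 mm over their backs; the gripper's body (78 mm by 193 mm) begins 47 mm behind the grasp point.
Start: joints at [88.47, 20.546, 0.682, 0, -70.136, -16.507], TCP at [0.209, 0.642, 0.227] pointing down, gripper open.
Joint ranges: [-176.03, 176.03], [-82.01, 121.73], [-58.28, 71.71], [-173.87, 95.51], [-174.79, -0.11], [-173.66, 173.66]. Speed limits (degrees/s): [136.94, 136.94, 172.46, 180, 180, 180].

### API

Orientations are given as [roll, pitch, yaw] about the fixed x, y, z axes, in that order (R = Rz(yaw) Ry(pitch) Rx(roll)).
In Python, from plant import ctrl, snapshot gives the robot as it stands.
- The arm moves only by the shell command python3 -m pendant 'ROWS'. ROWS is JSON, a list of rows, each a list of 7 numbers: the shift along the tool's x, y, z in m, then the turn, a rotation vector about the tool's x, y, z in rad, then the opening, from -1 (shut) to 1 (fully open), so that 0 is half open. In form: [[x, y, z, ax, ay, az, jaw], ...]. A call has 1 to 12 rows; each row is the pose to reach, as a shift and turn from the pose commanded when the call began, along the tool's axes at that moment; what a row does not reach only later rows make up. A row lasts 1/8 s, in which the tool goes at most 62.5 mm and 10.7 degrees, less where a joint would pass 70% of its speed; a pose out of reach is approached as far as the arm can. A call with a gripper value outside its range is refused whole. The fingers move at their own pace and stop on an object; the grip force is fixed at half the most. Time passes only in rows, so rows that repeat a pose let the fingers close. It gives the time, the measured TCP pose, the force and the opening at its end, in the units of the state.
- ctrl.get_obs(): the state, without advancing time (a new reading comes with each control period).
- snapshot(name): name is "scene" or "top"; returns a dict with "image" (480x640x3 uint8, blue, green, red), "mtx" (3x3 intrinsics, pixels), "eye" and "attitude" of the camera in the world. Camera axes: x right, y up, looking along -z (the intrinsics and any distortion apply to the point x, -y, -z); pixel columns grow to the right and rows downward; lengths in m; the calibration is good to about 2 mm. A picture is of the moment at which its call begins. There is no depth.
- ctrl.close_job(): hands the job in, once; it reports no verdict.
The state is a dict: "clock": time; "joint_pos": joint angles; "qvel": joint speeds; "tau": joint torques, N m; "tool_pos": TCP position; "orientation": TCP orientation; "force": force on the tool from outside, world axes, zero at the start; "moment": the same for the moment, N m; "opening": finger opening in m.
Only numpy, scipy, OpenCV 4.12 (cv2) and the standard library are available. Lean on these libraries where they do the work, as an engineer would, in place of code of your own. Each camera call takes 0.05 s, during which the arm holds its last target.

### The job

The glass cube on the prism clamp is due for cleaning. Make the laser safe on the control pod first: press the long shutter key, then the round emission key, one at a time, and leave the two small keys alone. Then unscrew the knurled nut from the clamp's stud and set it down flat on the floor of the parts tray's wide bay, then lift the clamp bar off the stud and lay it flat on the floor of the same bay beside the nut; put things down rather than drop them, do not force the thread, never touch the glass or shift it from its place, and leave everything else on the table where it is.

Things in the scene. Friction and masses are not known exactly. Their poses are not given: they have to be found in the camera images.
- clamp_base: Prism clamp, fixed: aluminium plate 160 (x) x 80 (y) x 12 mm; origin at the centre of its underside on the table, z up. A steel stud stands on it at x = y = 0. At x = -45 mm stands a heel post 24 mm across, at x = +45 mm the glass cube; both end 42 mm above the table and carry the clamp bar.
- stud_top (a point): Centre of the stud's top end, 84 mm above the table. The stud is 18 mm across: a plain shank up to 60 mm above the table, above it a right-hand two-start round thread, which lifts the nut 14 mm per turn (2.2 mm per rad) and lets it go after about 3.7 rad (210 degrees) of turning from its seat; some 1.4 mm of axial play; stands at most 110 N along its axis.
- nut: Round knurled brass nut, 38 mm across, 24 mm high, about 0.1 kg, bore 20 mm; origin at the centre of its underside, z up along its axis. It starts seated on the clamp bar, underside 50 mm above the table, finger-tight. It comes off counter-clockwise seen from above (its yaw grows), stays where it is when let go, and once free must still rise about 26 mm to pass the stud's end.
- clamp_bar: Aluminium bar 120 (x) x 36 (y) x 8 mm, about 0.09 kg, with a 20.4 mm hole at its middle for the stud; origin at the centre of its underside. It starts level across the heel post and the glass cube, underside 42 mm above the table, its long axis along the clamp base's x; beside the stud the space beneath it is open down to the base plate.
- prism: Clear glass beam-splitter cube, 30 mm, loose, under the +x end of the clamp bar; origin at the centre of its underside.
- laser_pod: Laser control pod, fixed black box 120 (x) x 190 (y) mm; its top panel slopes 10 degrees, lower at the front (-x, 29 mm high), higher at the back (50 mm). Origin at the centre of its underside. Four grey keys stand 9 mm proud; each moves 5 mm into the panel, square to it, against a spring (1.3 N to start, 4.5 N fully down), and returns when let go.
- shutter_key_top (a point): Centre of the top of the shutter key: the long rectangular key, 18 (x) x 44 (y) mm, at the +y end of the pod.
- emission_key_top (a point): Centre of the top of the emission key: the round key, 28 mm across, in the middle of the pod.
- shutter_key (a joint): Travel of the shutter key (m): 0 up, 0.005 fully down; it counts as pressed beyond 0.0035.
- emission_key (a joint): Travel of the emission key (m): 0 up, 0.005 fully down; it counts as pressed beyond 0.0035.
- level_key_a (a joint): Travel of one of the two small 13 mm square keys at the -y end of the pod (the front one, at x = -36, y = -64 mm of the pod), not to be pressed: 0 up, 0.005 down.
- level_key_b (a joint): Travel of the other small square key (the one behind, at x = -6, y = -64 mm of the pod), not to be pressed: 0 up, 0.005 down.
- parts_tray: White open tray, fixed, 180 (x) x 220 (y) x 22 mm high, walls and floor 3 mm; a wall 21 mm high across it at y = -66 mm parts a narrow bay with screws (-y end) from the wide bay. Origin at the centre of its underside.
- tray_bay (a point): Centre of the floor of the tray's wide bay, 3 mm above the table; axes as the tray's. The bay is 174 (x) x 171 (y) mm inside and empty.
- lens_mount: Bystander: round lens on a post with a black foot 50 x 75 mm, 136 mm tall; origin at the centre of its underside.
- mirror_mount: Bystander: square mirror mount on a post with a black foot 50 x 75 mm, 128 mm tall; origin at the centre of its underside.
- driver: Bystander: screwdriver with a black handle, 160 mm long, lying flat.
- optic_box_a: Bystander: flat box 62 x 62 x 26 mm with a clear lid.
- optic_box_b: Bystander: another flat box 62 x 62 x 26 mm with a clear lid.
- lens_cap: Bystander: black lens cap 44 mm across, 12 mm high.
There are look-alikes about, which are no part of the job. Several things have the shape of the clamp_bar; the one meant has the colours described above. What is shaped like the laser_pod but turquoise is not meant.

How it is judged:
By the outcome, as a careful person would: the job done as asked, in the order asked, and still so for the second after the job is handed in, with the robot touching nothing.
It also fails if it takes over 72 s, if anything falls off the work surface, if the arm or the gripper's body presses on something with over 40 N, if the wrist force passes 120 N, or if a joint passes its speed limit or range.

## Working session

There is one attempt and no reset: what is moved stays moved. The work goes in short steps, Python scripts to look and compute and a shell command to move; the robot and the scene stay as the last step left them, time stands still between calls to the robot, and variables do not carry over. Pictures are saved under pics/ and viewed, and the job is handed in when it is done.

```bash
ls; mkdir -p pics; python3 - <<'E'
from plant import ctrl,snapshot
import cv2,json
import numpy as np
print(ctrl.get_obs())
for n in("scene","top"):
    s=snapshot(n); cv2.imwrite(f"pics/{n}0.png",s["image"]); print(n,s["mtx"],s["eye"],s["attitude"],[k for k in s])
    np.savez(f"{n}0.npz",**{k:np.array(v) for k,v in s.items()})
E
```

```text
pics
{'clock': 0.0, 'joint_pos': array([ 8.84694235e+01,  2.05915599e+01,  6.32983749e-01, -1.98127207e-02,
       -7.01353818e+01, -1.65062728e+01]), 'qvel': array([ 0.03698635,  0.02471466,  0.01467513, -0.03470842,  0.07783789,
       -0.04983339]), 'tau': array([ 1.23243894e-04, -5.82721746e+01,  2.93056011e+01,  6.99725524e+00,
        6.95747993e-03, -1.54233867e-04]), 'tool_pos': array([0.20888224, 0.64134792, 0.22561624]), 'orientation': array([ 1.79904622e+02, -8.84037868e-03, -1.80435895e+01]), 'force': array([0.3206973 , 0.11591555, 0.29962743]), 'moment': array([0.02412024, 0.05624287, 0.0126081 ]), 'opening': 0.08756672753083636}
scene [[520.39872169   0.         322.03215653]
 [  0.         520.39872169 239.90702966]
 [  0.           0.           1.        ]] [1.38787278 0.23574922 0.66495359] [ 58.38404016   0.30383301 107.10402563] ['image', 'mtx', 'eye', 'attitude']
top [[609.67223402   0.         322.90772204]
 [  0.         609.67223402 238.92499789]
 [  0.           0.           1.        ]] [ 0.3850664  -0.04611244  1.59153484] [  3.58888223  -0.39711464 -90.68122861] ['image', 'mtx', 'eye', 'attitude']
```

View pics/scene0.png

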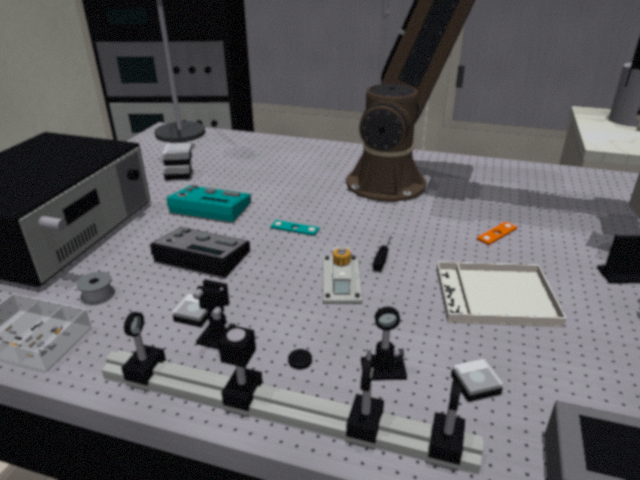

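View pics/top0.png

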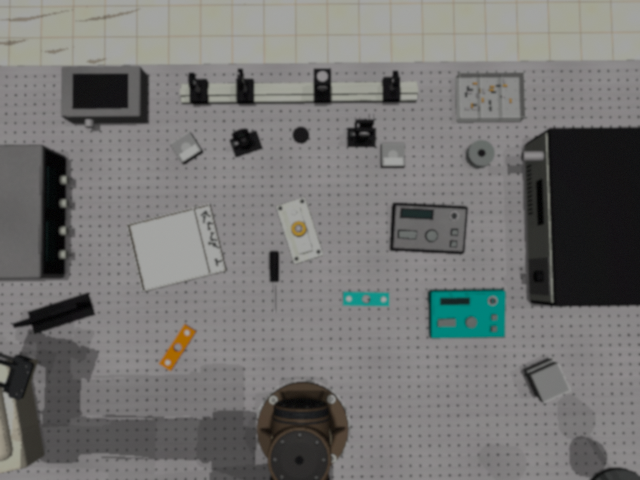

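```bash
cat > h.py <<'E'
import numpy as np,cv2
from scipy.spatial.transform import Rotation as R
from scipy.optimize import least_squares
def cam(s):
    return np.array(s["mtx"],float),np.array(s["eye"],float),R.from_euler("xyz",np.array(s["attitude"],float),degrees=True).as_matrix()
def proj(P,s):
    K,e,A=cam(s); c=(np.atleast_2d(P)-e)@A; c=c*[1,-1,-1]
    p=c@K.T; return p[:,:2]/p[:,2:]
def ray(uv,s,z):
    K,e,A=cam(s); d=np.linalg.solve(K,[uv[0],uv[1],1])*[1,-1,-1]; d=A@d
    return e+d*(z-e[2])/d[2]
def crop(im,x,y,w,h,k,name):
    cv2.imwrite("pics/"+name,cv2.resize(im[y:y+h,x:x+w],None,fx=k,fy=k,interpolation=cv2.INTER_CUBIC))
def load(n): return dict(np.load(n+".npz"))
E
python3 - <<'E'
from h import *
t=load("top0");s=load("scene0")
crop(t["image"],265,190,70,80,7,"t_clamp.png")
crop(t["image"],380,190,100,75,7,"t_pod.png")
crop(t["image"],120,195,115,105,6,"t_tray.png")
crop(s["image"],310,235,70,75,7,"s_clamp.png")
crop(s["image"],145,220,110,60,7,"s_pod.png")
crop(s["image"],430,255,140,75,5,"s_tray.png")
print(ray((299,229),t,.074),ray((341,253),s,.074))
E
```

```text
[0.50561893 0.00161267 0.074     ] [0.50963902 0.0035111  0.074     ]
```

View pics/t_clamp.png

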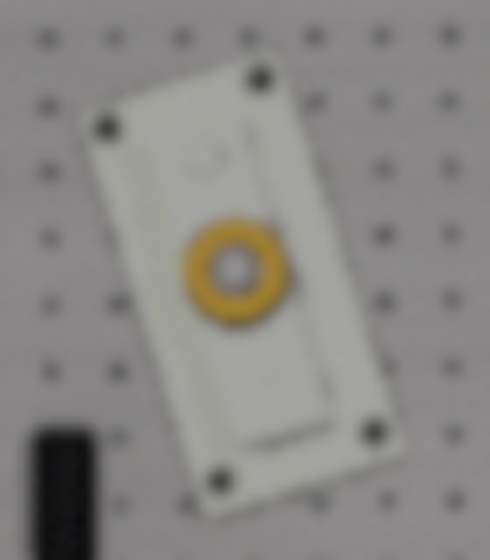

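View pics/t_pod.png

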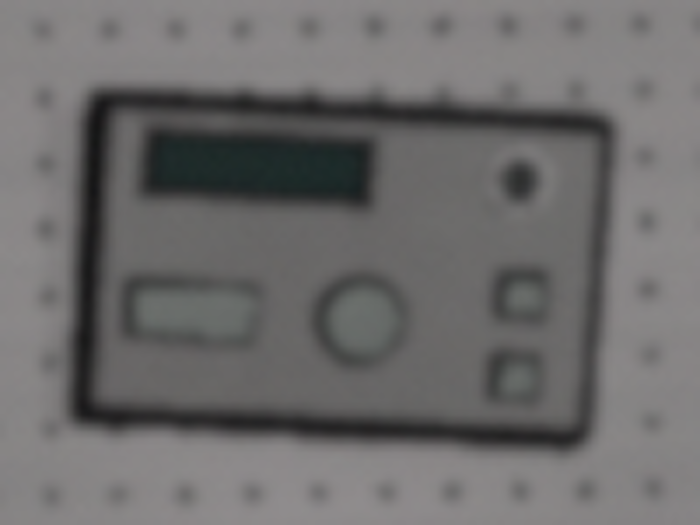

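View pics/t_tray.png

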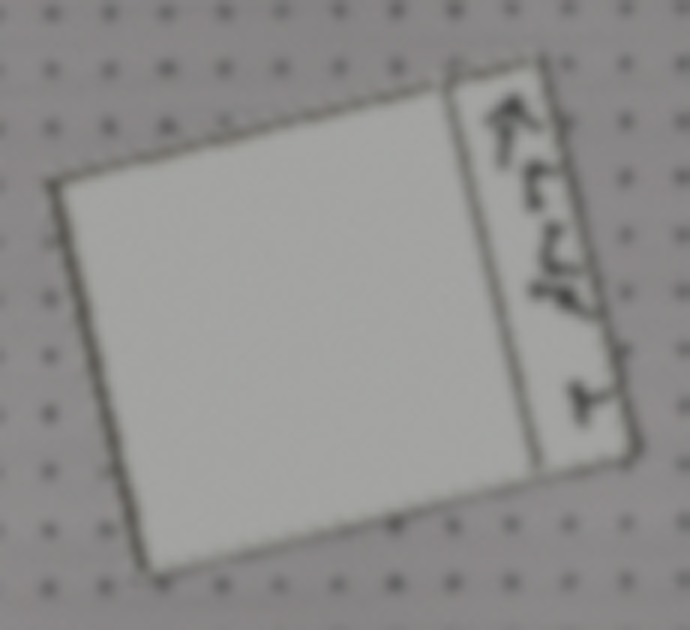

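View pics/s_clamp.png

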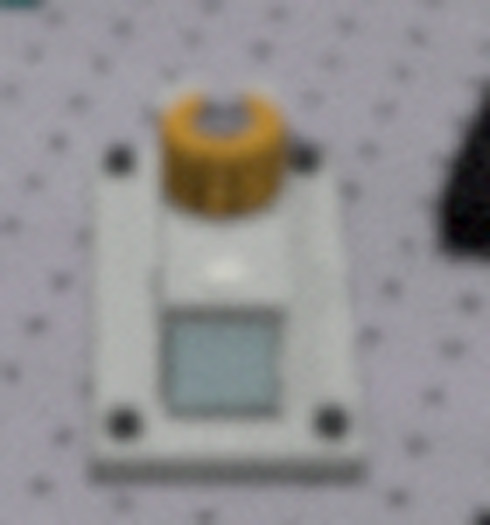

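View pics/s_pod.png

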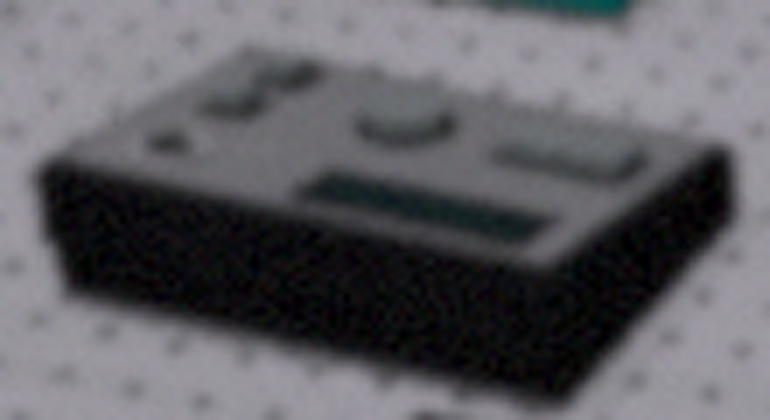

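View pics/s_tray.png

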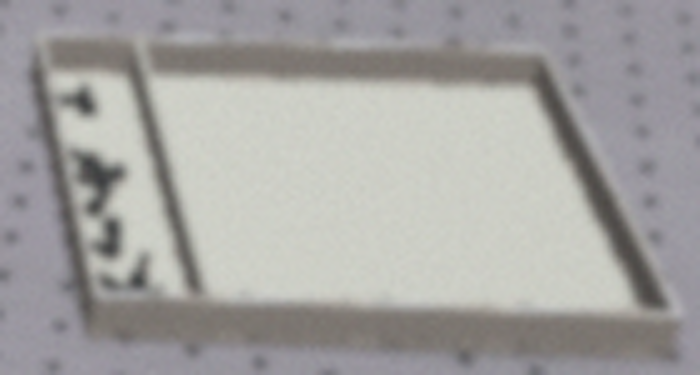

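```bash
cat > fit.py <<'E'
from h import *
t=load("top0");s=load("scene0")
def U(p,o,k): return (np.array(p,float)+.5)/k-.5+np.array(o)
def fit(loc,ut,us,x0,extra=None,label=""):
    # loc(params)->Nx3 local pts; ut/us dict idx->pixel
    def f(q):
        x,y,a=q[:3]; L=loc(q[3:]); c,sn=np.cos(a),np.sin(a)
        W=np.c_[x+c*L[:,0]-sn*L[:,1],y+sn*L[:,0]+c*L[:,1],L[:,2]]
        r=[]
        for d,S in((ut,t),(us,s)):
            if d:
                i=list(d); r.append(proj(W[i],S)-np.array([d[k] for k in i]))
        return np.vstack(r)
    o=least_squares(lambda q:f(q).ravel(),x0,loss="soft_l1")
    print(label,np.round(o.x[:2],4),"yaw",np.round(np.degrees(o.x[2]),2),np.round(o.x[3:],4)); return o.x,f(o.x)
# clamp: screws
oT=(265,190);oS=(310,235)
sc=lambda a,b:[[a,b,.0125],[a,-b,.0125],[-a,-b,.0125],[-a,b,.0125]]
loc=lambda e:np.array(sc(e[0],e[1])+[[.08,.04,.012],[.08,-.04,.012],[-.08,-.04,.012],[-.08,.04,.012],[0,0,.074]])
ut={i:U(p,oT,7) for i,p in enumerate([(107,127),(261,79),(374,432),(220,481),(83,112),(283,52),(408,448),(207,518),(236.5,271)])}
us={i:U(p,oS,7) for i,p in zip([0,1,2,3,4,5],[(332,424),(123,424),(120,160),(305,158),(365,462),(90,462)])}
for a,b,l in((ut,us,"both"),(ut,{},"top"),({},us,"scene")):
    x,r=fit(loc,a,b,[.5,0,.3,.07,.03],label="clamp "+l)
    print(np.round(r,1).tolist())
# tray rim corners z=.022
oT=(120,195);oS=(430,255)
loc=lambda e:np.array([[.09,.11,.022],[.09,-.11,.022],[-.09,-.11,.022],[-.09,.11,.022],[.09,-.066,.021],[-.09,-.066,.021]])
ut={i:U(p,oT,6) for i,p in enumerate([(50,183),(541,61),(639,455),(150,575),(446,92),(537,470)])}
us={i:U(p,oS,5) for i,p in zip([0,1,2,3],[(678,316),(90,303),(42,42),(544,56)])}
for a,b,l in((ut,us,"both"),(ut,{},"top"),({},us,"scene")):
    x,r=fit(loc,a,b,[.5,.3,.3],label="tray "+l); print(np.round(r,1).tolist())
# pod: top corners, key tops
oT=(380,190);oS=(145,220)
T=np.tan(np.radians(10)); n=np.array([-np.sin(np.radians(10)),0,np.cos(np.radians(10))])
pan=lambda x,y:np.array([x,y,.0395+x*T])
# e: shutter(x,y), emission(x,y) panel coordinates at base
loc=lambda e:np.array([pan(.06,.095),pan(.06,-.095),pan(-.06,-.095),pan(-.06,.095),
  pan(e[0],e[1])+.009*n,pan(e[2],e[3])+.009*n,pan(-.006,-.064)+.009*n,pan(-.036,-.064)+.009*n])
ut={i:U(p,oT,7) for i,p in enumerate([(97,97),(610,120),(583,438),(80,415),(195,310),(363,319),(522,297),(516,380)])}
us={i:U(p,oS,7) for i,p in zip([0,1,3,2,4,5,6,7],[(550,270),(42,160),(730,150),(248,50),(573,145),(408,115),(232,100),(287,70)])}
for a,b,l in((ut,us,"both"),(ut,{},"top"),({},us,"scene")):
    x,r=fit(loc,a,b,[.5,-.3,0,-.02,.05,-.02,0],label="pod "+l); print(np.round(r,1).tolist())
    c,sn=np.cos(x[2]),np.sin(x[2])
    for q in loc(x[3:])[4:6]: print(np.round([x[0]+c*q[0]-sn*q[1],x[1]+sn*q[0]+c*q[1],q[2]],4))
E
python3 fit.py
```

```text
clamp both [0.508  0.0034] yaw 17.11 [0.0689 0.03  ]
[[0.2, 0.6], [0.2, 0.5], [0.2, 0.4], [0.1, 0.5], [-1.3, -0.1], [-0.6, -0.8], [0.3, 1.0], [-0.4, 0.4], [-0.1, -0.2], [-0.4, 1.2], [-0.1, 1.4], [-0.2, 1.4], [-0.0, 1.6], [0.1, -0.6], [-0.3, -0.4]]
clamp top [0.5087 0.0031] yaw 16.96 [0.0691 0.0299]
[[0.4, 0.2], [0.3, 0.2], [0.2, 0.2], [0.2, 0.2], [-1.1, -0.4], [-0.4, -1.1], [0.4, 0.8], [-0.4, 0.2], [0.1, -0.5]]
clamp scene [0.5048 0.0029] yaw 17.14 [0.0694 0.0302]
[[-0.2, 0.4], [0.0, 0.5], [-0.1, 0.5], [0.1, 0.7], [0.2, -1.6], [-0.1, -1.4]]
tray both [0.4672 0.32  ] yaw 13.4 []
[[-1.5, -1.7], [-0.2, -1.9], [-0.2, 0.0], [-2.4, 0.9], [-0.9, -3.0], [0.1, 1.7], [-0.0, 0.6], [-0.4, -1.2], [-2.2, -1.6], [-0.6, -1.2]]
tray top [0.4653 0.3178] yaw 13.73 []
[[-0.8, -0.7], [0.4, -1.4], [0.7, 0.5], [-1.3, 1.9], [-0.3, -2.3], [1.1, 2.2]]
tray scene [0.4699 0.3212] yaw 13.34 []
[[0.8, 1.6], [0.0, -0.3], [-1.8, -0.9], [0.1, -0.4]]
pod both [ 0.5071 -0.3289] yaw -3.34 [-0.0173  0.0559 -0.0171 -0.0054]
[[-0.4, -1.0], [0.8, -0.7], [1.2, 1.2], [-0.8, 1.0], [-0.5, 0.3], [-0.5, 0.1], [0.1, -0.1], [0.1, -0.1], [0.3, 2.1], [-2.0, 1.6], [1.3, -0.2], [0.4, 0.1], [-0.5, 0.2], [-0.4, -0.3], [0.2, -1.0], [-0.2, -0.9]]
[ 0.4916 -0.272   0.0453]
[ 0.4881 -0.3331  0.0453]
pod top [ 0.5072 -0.3284] yaw -3.4 [-0.0165  0.0542 -0.0169 -0.007 ]
[[-0.5, -1.0], [0.7, -0.7], [1.0, 1.2], [-1.0, 1.0], [-0.0, 0.0], [0.0, 0.0], [-0.0, -0.1], [-0.0, -0.1]]
[ 0.4924 -0.2732  0.0455]
[ 0.4884 -0.3343  0.0454]
pod scene [ 0.5061 -0.3298] yaw -3.32 [-0.0175  0.0576 -0.0149 -0.0025]
[[0.2, 1.7], [-2.1, 1.3], [1.2, -0.5], [0.3, -0.2], [0.0, 0.0], [0.0, 0.0], [0.0, -1.2], [-0.3, -1.1]]
[ 0.4904 -0.2712  0.0453]
[ 0.4895 -0.3313  0.0457]
```

```bash
cat >> h.py <<'E'
def Rt(yaw,tilt=0): return R.from_euler("xyz",[180,tilt,yaw],degrees=True)
def rel(*tg):
    from plant import ctrl
    o=ctrl.get_obs(); R0=R.from_euler("xyz",o["orientation"],degrees=True)
    print("now",np.round(o["tool_pos"],4),np.round(o["orientation"],1),"j",np.round(o["joint_pos"],0),"F",np.round(o["force"],1),"t",round(o["clock"],2),"op",round(o["opening"],4))
    for p,Rr in tg:
        d=R0.inv().apply(np.array(p)-o["tool_pos"]); v=(R0.inv()*Rr).as_rotvec()
        print(np.round(d,4).tolist(),np.round(v,4).tolist(),"rows",max(np.linalg.norm(d)/.0625,np.degrees(np.linalg.norm(v))/10.7))
def ob(): 
    rel()
n10=R.from_euler("z",-3.34,degrees=True).apply([-np.sin(np.radians(10)),0,np.cos(np.radians(10))])
E
python3 -c "
from h import *
k=np.array([.4918,-.2725,.0454])
P=Rt(-3.3,-10)
rel(([.52,.2,.22],Rt(-3.3)),(k+.06*n10,P))"
```

```text
now [0.2089 0.6414 0.2257] [179.9  -0.  -18. ] j [ 88.  21.   1.  -0. -70. -17.] F [-0.3 -0.3 -0. ] t 0.1 op 0.0877
[0.4325, 0.3233, 0.0063] [0.0015, 0.0001, -0.2573] rows 8.641121527573711
[0.542, 0.7838, 0.1225] [0.024, 0.1736, -0.2565] rows 15.372475369478458
```

```bash
python3 -m pendant '[[0.4325,0.3233,0.006,0,0,-0.257,-1],[0.4325,0.3233,0.006,0,0,-0.257,-1],[0.4325,0.3233,0.006,0,0,-0.257,-1],[0.4325,0.3233,0.006,0,0,-0.257,-1],[0.4325,0.3233,0.006,0,0,-0.257,-1],[0.4325,0.3233,0.006,0,0,-0.257,-1],[0.4325,0.3233,0.006,0,0,-0.257,-1],[0.4325,0.3233,0.006,0,0,-0.257,-1],[0.4325,0.3233,0.006,0,0,-0.257,-1],[0.4325,0.3233,0.006,0,0,-0.257,-1],[0.4325,0.3233,0.006,0,0,-0.257,-1],[0.4325,0.3233,0.006,0,0,-0.257,-1]]'
python3 -c "
from h import *
k=np.array([.4918,-.2725,.0454])
P=Rt(-3.3,-10)
rel((k+.05*n10+[0,0,.1],Rt(-3.3)),(k+.05*n10,P))"
```

```text
clock: 1.6
tool_pos: [0.5197, 0.2013, 0.2205]
orientation: [-180.0, 0.0, -3.2]
force: [-0.4, 0.3, -0.3]
opening: 0.0004
now [0.5197 0.2013 0.2205] [-180.     0.    -3.2] j [ 41.  10. -15.  -0. -65.  45.] F [-0.4  0.3 -0.3] t 1.6 op 0.0004
[-0.0097, 0.4746, 0.0259] [-0.0001, 0.0001, 0.001] rows 7.606055027811096
[-0.0097, 0.4746, 0.1259] [-0.0001, 0.1746, 0.001] rows 7.857334661236335
```

```bash
python3 -m pendant '[[-0.0097,0.4746,0.026,0,0,0,-1],[-0.0097,0.4746,0.026,0,0,0,-1],[-0.0097,0.4746,0.026,0,0,0,-1],[-0.0097,0.4746,0.026,0,0,0,-1],[-0.0097,0.4746,0.026,0,0,0,-1],[-0.0097,0.4746,0.026,0,0,0,-1],[-0.0097,0.4746,0.026,0,0,0,-1],[-0.0097,0.4746,0.026,0,0,0,-1],[-0.0097,0.4746,0.126,0,0.1746,0,-1],[-0.0097,0.4746,0.126,0,0.1746,0,-1],[-0.0097,0.4746,0.126,0,0.1746,0,-1],[-0.0097,0.4746,0.126,0,0.1746,0,-1]]'
python3 -c "
from plant import snapshot
from h import *
s=snapshot('scene');cv2.imwrite('pics/s1.png',s['image']); crop(s['image'],130,120,140,150,5,'s1c.png')
t=snapshot('top');crop(t['image'],350,160,160,120,5,'t1c.png')
k=np.array([.4918,-.2725,.0454])
P=Rt(-3.3,-10)
rel((k,P))"
```

```text
clock: 3.1
tool_pos: [0.4851, -0.2726, 0.0965]
orientation: [179.9, -10.1, -3.2]
force: [1.2, -0.4, 1.2]
opening: 0.0003
now [ 0.4855 -0.2727  0.0969] [179.9 -10.2  -3.2] j [-10.  12. -31.  -2. -37.  98.] F [ 0.8 -0.8  0.5] t 3.2 op 0.0002
[-0.0029, -0.0006, 0.0518] [0.0006, -0.0031, 0.0016] rows 0.829897270321236
```

View pics/s1c.png

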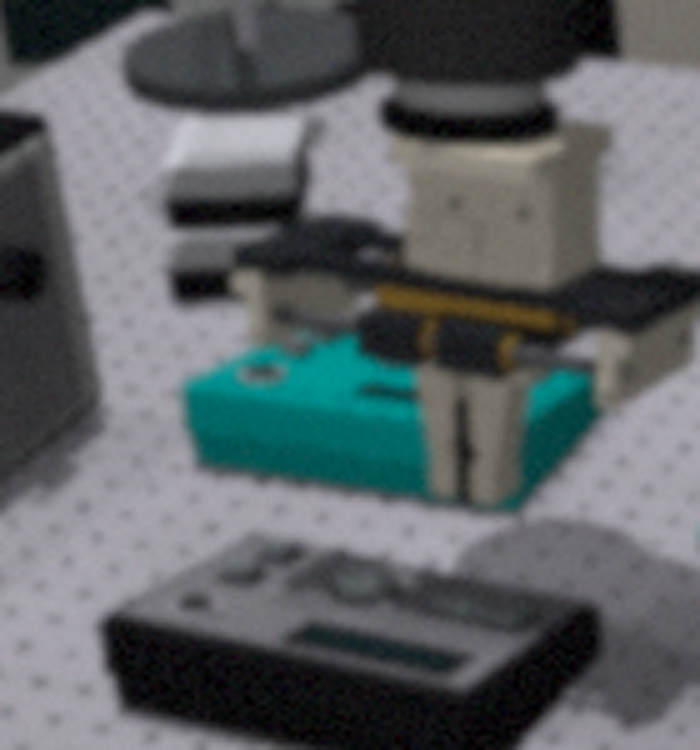

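View pics/t1c.png

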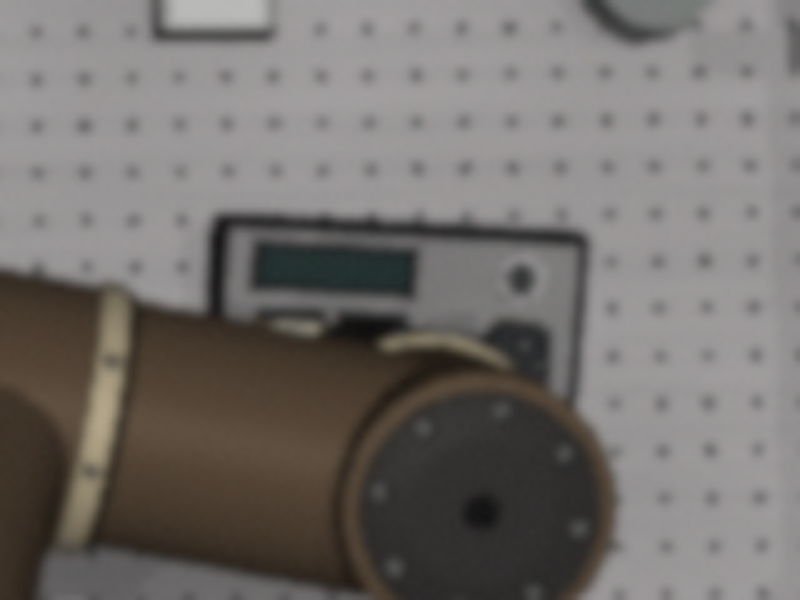

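```bash
python3 -c "
from h import *
s=load('scene0');print(proj([.4855,-.2727,.0969],s))"
```

```text
[[224.45077964 219.3718888 ]]
```

Scene picture: shut fingertips at ≈(224.5, 219.5), just where the projected TCP should be, so the camera and robot agree. Approaching the shutter key.

```bash
python3 -m pendant '[[-0.003,-0.0006,0.046,0,0,0,-1],[-0.003,-0.0006,0.046,0,0,0,-1],[-0.003,-0.0006,0.050,0,0,0,-1],[-0.003,-0.0006,0.052,0,0,0,-1],[-0.003,-0.0006,0.052,0,0,0,-1]]'; python3 -m pendant '[[0,0,0.002,0,0,0,-1],[0,0,0.002,0,0,0,-1]]';python3 -m pendant '[[0,0,0.0015,0,0,0,-1],[0,0,0.0015,0,0,0,-1]]'
```

```text
clock: 3.82
tool_pos: [0.4904, -0.2728, 0.0442]
orientation: [180.0, -10.2, -3.3]
force: [1.2, 0.2, 2.7]
opening: 0.0003
clock: 4.08
tool_pos: [0.4906, -0.2728, 0.0416]
orientation: [180.0, -10.1, -3.3]
force: [2.1, -0.5, 4.9]
opening: 0.0005
clock: 4.32
tool_pos: [0.4907, -0.2728, 0.0409]
orientation: [180.0, -10.1, -3.3]
force: [-1.1, 2.2, 15.4]
opening: 0.0002
```

```bash
python3 -m pendant '[[0,0,-0.04,0,0,0,-1],[0,0,-0.04,0,0,0,-1]]'; python3 -c "
from h import *
k=np.array([.4884,-.3335,.0454])
P=Rt(-3.3,-10)
rel((k+.03*n10,P),(k,P))"
```

```text
clock: 4.58
tool_pos: [0.4831, -0.2724, 0.0807]
orientation: [180.0, -10.1, -3.3]
force: [0.7, 0.1, -0.4]
opening: 0.0003
now [ 0.4831 -0.2724  0.0807] [180.  -10.1  -3.3] j [-10.  13. -32.  -2. -35.  98.] F [ 0.7  0.1 -0.4] t 4.58 op 0.0003
[0.0026, 0.0607, 0.0064] [0.0005, -0.0024, -0.0002] rows 0.9774807810981418
[0.0025, 0.0607, 0.0364] [0.0005, -0.0024, -0.0002] rows 1.1328094300245366
```

```bash
python3 -m pendant '[[0.0025,0.0607,0.000,0,0,0,-1],[0.0025,0.0607,0.006,0,0,0,-1],[0.0025,0.0607,0.03,0,0,0,-1],[0.0025,0.0607,0.0360,0,0,0,-1],[0.0025,0.0607,0.0360,0,0,0,-1]]'; python3 -m pendant '[[0,0,0.002,0,0,0,-1],[0,0,0.002,0,0,0,-1]]';python3 -m pendant '[[0,0,0.0015,0,0,0,-1],[0,0,0.0015,0,0,0,-1]]'
```

```text
clock: 5.2
tool_pos: [0.4866, -0.3327, 0.0428]
orientation: [-180.0, -9.8, -3.3]
force: [-3.0, 0.6, 2.2]
opening: 0.0003
clock: 5.45
tool_pos: [0.4881, -0.333, 0.0421]
orientation: [-180.0, -10.0, -3.3]
force: [-3.5, 0.7, 2.9]
opening: 0.0003
clock: 5.7
tool_pos: [0.4886, -0.3331, 0.0413]
orientation: [180.0, -10.0, -3.3]
force: [-5.9, 3.7, 11.5]
opening: 0.0
```

```bash
python3 -m pendant '[[0,0,0.001,0,0,0,-1],[0,0,0.001,0,0,0,-1],[0,0,0.001,0,0,0,-1]]'
```

```text
clock: 6.08
tool_pos: [0.4886, -0.3331, 0.0411]
orientation: [180.0, -10.0, -3.3]
force: [-8.3, 5.9, 19.1]
opening: 0.0006
```

```bash
python3 -m pendant '[[0,0,-0.06,0,0,0,-1],[0,0,-0.1,0,0,0,-1],[0,0,-0.1,0,0,0,-1]]'; python3 -c "
from h import *
rel(([.5075,.003,.15],Rt(-150)),([.5075,.003,.054],Rt(-150)))"
```

```text
clock: 6.45
tool_pos: [0.4739, -0.3332, 0.1422]
orientation: [179.8, -10.5, -3.3]
force: [0.0, 0.5, 0.1]
opening: 0.0001
now [ 0.4739 -0.3332  0.1422] [179.8 -10.5  -3.3] j [-17.  11. -24.  -3. -45. 106.] F [0.  0.5 0.1] t 6.45 op 0.0001
[0.0156, -0.3376, -0.006] [-0.2328, -0.0733, 2.5517] rows 13.726156792730846
[-0.0019, -0.3378, 0.0884] [-0.2328, -0.0733, 2.5517] rows 13.726156792730846
```

```bash
python3 -m pendant '[[0.0156,-0.3376,-0.006,-0.2328,-0.0733,2.5517,1],[0.0156,-0.3376,-0.006,-0.2328,-0.0733,2.5517,1],[0.0156,-0.3376,-0.006,-0.2328,-0.0733,2.5517,1],[0.0156,-0.3376,-0.006,-0.2328,-0.0733,2.5517,1],[0.0156,-0.3376,-0.006,-0.2328,-0.0733,2.5517,1],[0.0156,-0.3376,-0.006,-0.2328,-0.0733,2.5517,1],[0.0156,-0.3376,-0.006,-0.2328,-0.0733,2.5517,1],[0.0156,-0.3376,-0.006,-0.2328,-0.0733,2.5517,1],[0.0156,-0.3376,-0.006,-0.2328,-0.0733,2.5517,1],[0.0156,-0.3376,-0.006,-0.2328,-0.0733,2.5517,1],[0.0156,-0.3376,-0.006,-0.2328,-0.0733,2.5517,1],[0.0156,-0.3376,-0.006,-0.2328,-0.0733,2.5517,1]]'; python3 -c "
from h import *
rel(([.5075,.003,.15],Rt(-150)),([.5075,.003,.11],Rt(-150)),([.5075,.003,.054],Rt(-150)))"
```

```text
clock: 7.95
tool_pos: [0.5054, 0.0044, 0.1457]
orientation: [-177.9, -1.8, -115.6]
force: [-0.5, -0.2, -0.5]
opening: 0.0876
now [0.5054 0.0044 0.1457] [-177.9   -1.8 -115.6] j [ 25.   8. -29.   3. -53. -53.] F [-0.5 -0.2 -0.5] t 7.95 op 0.0876
[0.0005, -0.0026, -0.0042] [-0.0442, -0.019, 0.6009] rows 3.2280544302987293
[-0.0007, -0.0012, 0.0357] [-0.0442, -0.019, 0.6009] rows 3.2280544302987293
[-0.0024, 0.0008, 0.0917] [-0.0442, -0.019, 0.6009] rows 3.2280544302987293
```

```bash
python3 -m pendant '[[-0.0007,-0.0012,0.0,-0.0442,-0.019,0.601,1],[-0.0007,-0.0012,0.0,-0.0442,-0.019,0.601,1],[-0.0007,-0.0012,0.01,-0.0442,-0.019,0.601,1],[-0.0007,-0.0012,0.03,-0.0442,-0.019,0.601,1],[-0.0007,-0.0012,0.036,-0.0442,-0.019,0.601,1],[-0.0007,-0.0012,0.036,-0.0442,-0.019,0.601,1]]'; python3 -c "
from plant import snapshot
from h import *
s=snapshot('scene'); crop(s['image'],280,180,130,130,5,'s2c.png')
t=snapshot('top'); crop(t['image'],240,170,120,120,5,'t2c.png')
rel(([.5075,.003,.11],Rt(-150)),([.5075,.003,.054],Rt(-150)))
o=__import__('plant').ctrl.get_obs(); print(proj(o['tool_pos'],s),proj([.5075,.003,.084],s))"
```

```text
clock: 8.7
tool_pos: [0.5072, 0.0025, 0.11]
orientation: [-180.0, -0.1, -149.6]
force: [0.5, 0.5, 0.3]
opening: 0.0877
now [0.5078 0.0027 0.1109] [-179.9    0.  -149.6] j [ 23.  11. -29.   0. -50. -82.] F [ 0.6 -0.2  0.6] t 8.8 op 0.0879
[0.0001, 0.0004, 0.0009] [-0.0011, 0.0005, 0.0068] rows 0.03685566090404318
[0.0001, 0.0005, 0.0569] [-0.0011, 0.0005, 0.0068] rows 0.9102605258590178
[[341.10173605 237.34647047]] [[341.10151367 248.37987181]]
```

View pics/s2c.png

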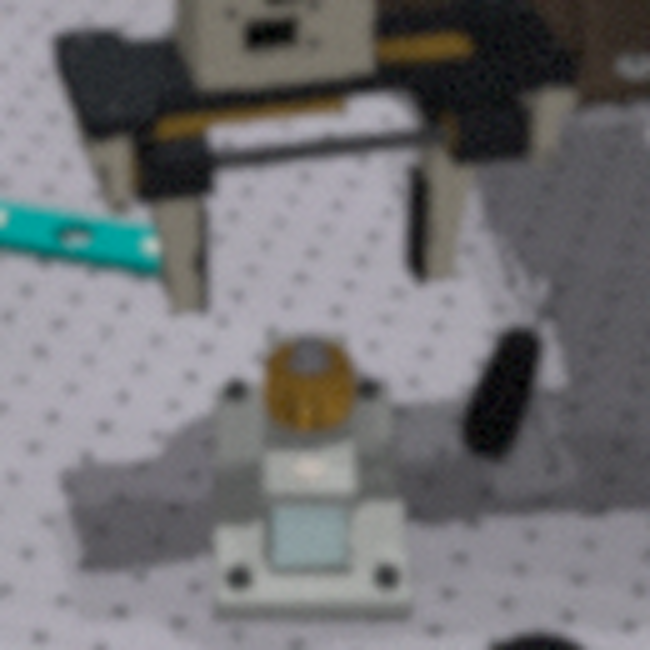

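View pics/t2c.png

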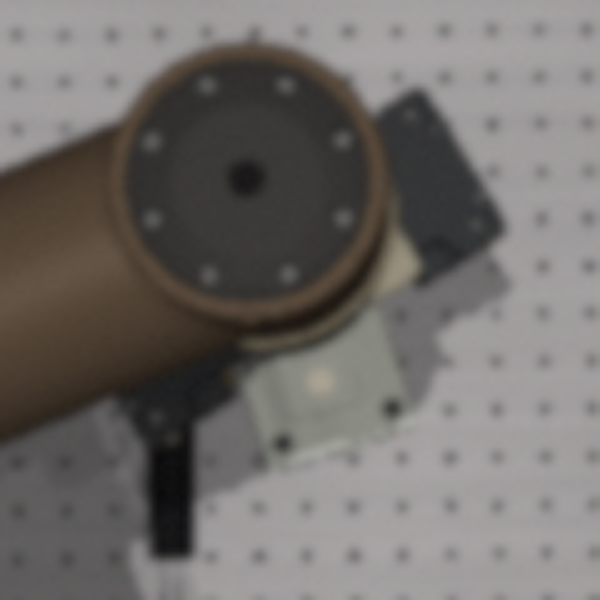

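```bash
python3 -m pendant '[[0,0.0003,0.03,0,0,0.007,1],[0,0.0003,0.05,0,0,0.007,1],[0,0.0003,0.057,0,0,0.007,1],[0,0.0003,0.057,0,0,0.007,1]]'; python3 -m pendant '[[0,0,0,0,0,0,0.4],[0,0,0,0,0,0,0.1],[0,0,0,0,0,0,0],[0,0,0,0,0,0,-0.05],[0,0,0,0,0,0,-0.05]]';python3 -c "
from h import *
rel(([.5075,.003,.054],Rt(-150)))"
```

```text
clock: 9.3
tool_pos: [0.5075, 0.0028, 0.0538]
orientation: [-179.9, -0.0, -150.0]
force: [0.5, -0.2, -0.9]
opening: 0.0877
clock: 9.93
tool_pos: [0.5073, 0.0027, 0.0535]
orientation: [-180.0, 0.0, -150.1]
force: [-0.7, -0.5, -0.3]
opening: 0.0444
now [0.5073 0.0027 0.0535] [-180.     0.  -150.1] j [ 23.  16. -33.   0. -42. -83.] F [-0.7 -0.5 -0.3] t 9.93 op 0.0444
[-0.0004, 0.0002, -0.0005] [-0.0008, 0.0, -0.0013] rows 0.009787194651713538
```

```bash
python3 -m pendant '[[0,0,0,0,0,0,-0.1],[0,0,0,0,0,0,-0.1]]'; python3 -m pendant '[[0,0,0,0,0,0,-0.3],[0,0,0,0,0,0,-1],[0,0,0,0,0,0,-1],[0,0,0,0,0,0,-1]]'
```

```text
clock: 10.18
tool_pos: [0.5072, 0.0027, 0.0534]
orientation: [-180.0, -0.0, -150.1]
force: [-0.3, 0.3, 0.4]
opening: 0.0394
clock: 10.68
tool_pos: [0.5072, 0.0027, 0.0535]
orientation: [-180.0, -0.0, -150.1]
force: [-0.4, 0.9, 0.5]
opening: 0.0374
```

```bash
python3 -m pendant '[[0,0,0,0,0,-0.1,-1],[0,0,0,0,0,-0.2,-1],[0,0,-0.0002,0,0,-0.3,-1],[0,0,-0.0004,0,0,-0.4,-1],[0,0,-0.0004,0,0,-0.4,-1]]'; python3 -c "
from h import *
rel()"
```

```text
clock: 11.3
tool_pos: [0.5071, 0.0027, 0.0538]
orientation: [-180.0, -0.0, -127.2]
force: [-0.1, 0.5, -0.8]
opening: 0.0375
now [0.5071 0.0027 0.0538] [-180.    -0.  -127.2] j [ 23.  16. -33.   0. -42. -60.] F [-0.1  0.5 -0.8] t 11.3 op 0.0375
```

```bash
python3 -m pendant '[[0,0,-0.0003,0,0,-0.15,-1],[0,0,-0.00066,0,0,-0.3,-1],[0,0,-0.001,0,0,-0.45,-1],[0,0,-0.0013,0,0,-0.6,-1],[0,0,-0.00165,0,0,-0.75,-1],[0,0,-0.0020,0,0,-0.9,-1],[0,0,-0.0020,0,0,-0.9,-1]]'; python3 -c "
from h import *
from plant import ctrl
rel();print(ctrl.get_obs()['moment'])"
```

```text
clock: 12.18
tool_pos: [0.507, 0.0027, 0.0558]
orientation: [180.0, -0.0, -75.8]
force: [-1.7, 1.2, -1.5]
opening: 0.0373
now [0.507  0.0027 0.0558] [180.   -0.  -75.8] j [ 23.  15. -33.   0. -42.  -8.] F [-1.7  1.2 -1.5] t 12.18 op 0.0373
[0.65390256 0.31464272 0.07869479]
```

```bash
python3 -m pendant '[[0,0,-0.0003,0,0,-0.15,-1],[0,0,-0.00066,0,0,-0.3,-1],[0,0,-0.001,0,0,-0.45,-1],[0,0,-0.0013,0,0,-0.6,-1],[0,0,-0.00165,0,0,-0.75,-1],[0,0,-0.0020,0,0,-0.9,-1],[0,0,-0.0023,0,0,-1.05,-1],[0,0,-0.00264,0,0,-1.2,-1],[0,0,-0.00264,0,0,-1.2,-1]]'; python3 -c "
from h import *
rel()
from plant import snapshot
s=snapshot('scene'); crop(s['image'],280,180,130,130,5,'s3c.png')"
```

```text
clock: 13.3
tool_pos: [0.507, 0.0026, 0.0584]
orientation: [179.9, 0.0, -7.1]
force: [-0.1, 1.3, -1.1]
opening: 0.0372
now [0.507  0.0026 0.0584] [179.9   0.   -7.1] j [ 23.  15. -33.   0. -42.  60.] F [-0.1  1.3 -1.1] t 13.3 op 0.0372
```

View pics/s3c.png

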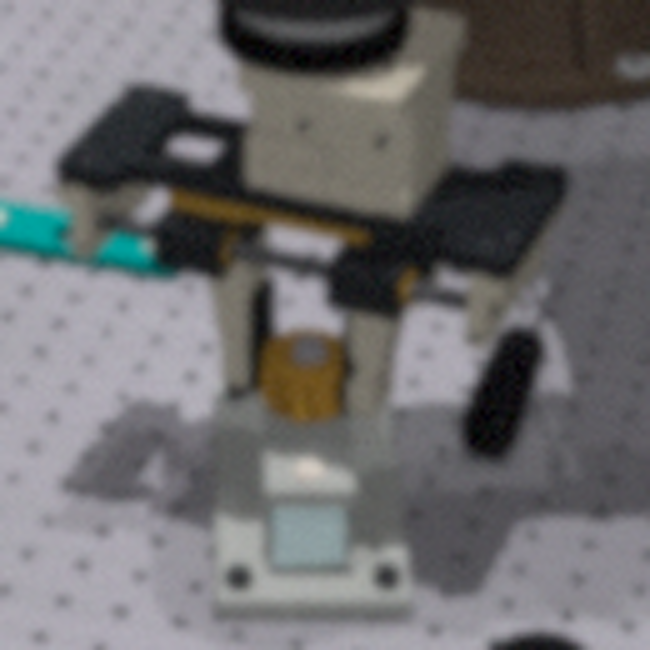

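```bash
python3 -m pendant '[[0,0,-0.0003,0,0,-0.15,-1],[0,0,-0.00066,0,0,-0.3,-1],[0,0,-0.001,0,0,-0.45,-1],[0,0,-0.0013,0,0,-0.6,-1],[0,0,-0.00165,0,0,-0.75,-1],[0,0,-0.0020,0,0,-0.9,-1],[0,0,-0.0023,0,0,-1.05,-1],[0,0,-0.00264,0,0,-1.2,-1],[0,0,-0.003,0,0,-1.35,-1],[0,0,-0.0033,0,0,-1.5,-1],[0,0,-0.0033,0,0,-1.5,-1]]'; python3 -c "
from h import *
rel()"
```

```text
clock: 14.72
tool_pos: [0.5072, 0.0025, 0.0618]
orientation: [180.0, 0.0, 78.8]
force: [-0.4, -0.3, -1.3]
opening: 0.0375
now [0.5072 0.0025 0.0618] [180.    0.   78.8] j [ 23.  15. -32.   0. -43. 146.] F [-0.4 -0.3 -1.3] t 14.72 op 0.0375
```

```bash
python3 -m pendant '[[0,0,-0.001,0,0,0,-1],[0,0,-0.002,0,0,0,-1],[0,0,-0.003,0,0,0,-1],[0,0,-0.003,0,0,0,-1]]'
```

```text
clock: 15.22
tool_pos: [0.5066, 0.0026, 0.0646]
orientation: [-180.0, 0.1, 79.1]
force: [-2.9, 0.7, -2.4]
opening: 0.0377
```

```bash
python3 -m pendant '[[0,0,-0.002,0,0,0,-1],[0,0,-0.004,0,0,0,-1],[0,0,-0.006,0,0,0,-1],[0,0,-0.006,0,0,0,-1]]'; python3 -c "
from h import *
rel()
from plant import snapshot
s=snapshot('scene'); crop(s['image'],280,180,130,130,5,'s4c.png')"
```

```text
clock: 15.72
tool_pos: [0.5074, 0.0027, 0.0712]
orientation: [179.9, 0.0, 79.1]
force: [-2.2, 0.4, -1.4]
opening: 0.0373
now [0.5074 0.0027 0.0712] [179.9   0.   79.1] j [ 23.  14. -32.   0. -44. 147.] F [-2.2  0.4 -1.4] t 15.72 op 0.0373
```

View pics/s4c.png

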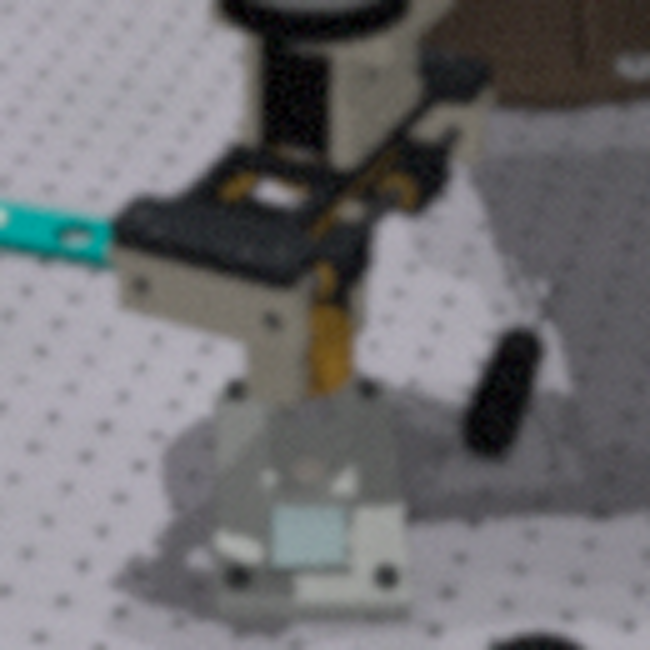

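```bash
python3 -m pendant '[[0,0,-0.015,0,0,0,-1],[0,0,-0.03,0,0,0,-1],[0,0,-0.06,0,0,0,-1],[0,0,-0.06,0,0,0,-1]]'; python3 -c "
from h import *
rel(([.4716,.2976,.09],Rt(103.5)),([.4716,.2976,.0065],Rt(103.5)))"
```

```text
clock: 16.27
tool_pos: [0.5094, 0.0033, 0.1343]
orientation: [179.7, -0.1, 79.1]
force: [0.3, 0.9, -1.3]
opening: 0.0376
now [0.5094 0.0033 0.1343] [ 1.797e+02 -1.000e-01  7.910e+01] j [ 23.  10. -28.   0. -52. 147.] F [ 0.3  0.9 -1.3] t 16.27 op 0.0376
[0.2818, -0.0928, 0.0444] [0.0065, -0.0008, -0.4252] rows 4.7997025653988326
[0.2816, -0.0933, 0.1279] [0.0065, -0.0008, -0.4252] rows 5.168793038643931
```

```bash
python3 -m pendant '[[0.28,-0.093,0,0,0,-0.425,-1],[0.28,-0.093,0,0,0,-0.425,-1],[0.28,-0.093,0,0,0,-0.425,-1],[0.28,-0.093,0,0,0,-0.425,-1],[0.28,-0.093,0,0,0,-0.425,-1],[0.28,-0.093,0,0,0,-0.425,-1],[0.2817,-0.093,0.05,0,0,-0.425,-1],[0.2817,-0.093,0.09,0,0,-0.425,-1],[0.2817,-0.093,0.09,0,0,-0.425,-1]]'; python3 -c "
from h import *
rel(([.4716,.2976,.09],Rt(103.5)),([.4716,.2976,.0065],Rt(103.5)))
from plant import snapshot
s=snapshot('scene'); crop(s['image'],425,190,150,140,5,'s5c.png')"
```

```text
clock: 17.4
tool_pos: [0.4676, 0.2944, 0.0382]
orientation: [-179.7, 0.3, 103.4]
force: [-0.1, 0.5, -0.8]
opening: 0.0378
now [0.4676 0.2944 0.0382] [-179.7    0.3  103.4] j [ 53.  21. -28.   0. -42. 141.] F [-0.1  0.5 -0.8] t 17.4 op 0.0378
[0.0019, 0.0044, -0.0519] [-0.0051, 0.0045, -0.0016] rows 0.8332623214452847
[0.0023, 0.0048, 0.0316] [-0.0051, 0.0045, -0.0016] rows 0.51342904352659
```

View pics/s5c.png

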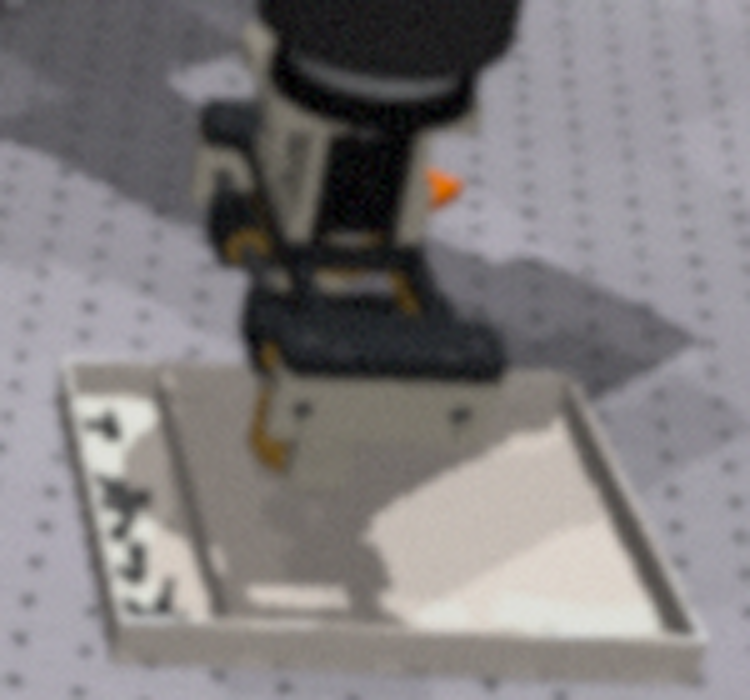

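```bash
python3 -m pendant '[[0.0023,0.0048,0.02,-0.005,0.0045,0,-1],[0.0023,0.0048,0.028,-0.005,0.0045,0,-1],[0.0023,0.0048,0.029,-0.005,0.0045,0,-1],[0.0023,0.0048,0.029,-0.005,0.0045,0,-1]]'; python3 -m pendant '[[0,0,0.001,0,0,0,-1],[0,0,0.001,0,0,0,-1]]';  python3 -m pendant '[[0,0,0.001,0,0,0,-1],[0,0,0.001,0,0,0,-1]]'
```

```text
clock: 17.95
tool_pos: [0.4737, 0.3005, 0.0126]
orientation: [179.6, -0.3, 103.5]
force: [1.2, 0.4, -0.7]
opening: 0.0377
clock: 18.2
tool_pos: [0.4733, 0.3003, 0.0109]
orientation: [179.7, -0.2, 103.5]
force: [0.6, 0.7, -1.2]
opening: 0.0377
clock: 18.45
tool_pos: [0.4732, 0.3002, 0.0095]
orientation: [179.7, -0.2, 103.5]
force: [0.1, -0.4, -1.5]
opening: 0.0378
```

```bash
python3 -c "
from h import *
rel(([.4732,.3002,.0065],Rt(103.5)))"; python3 -m pendant '[[0,0,0.0015,0,0,0,-1],[0,0,0.0015,0,0,0,-1],[0,0,0.0015,0,0,0,-1]]';  python3 -m pendant '[[0,0,0.001,0,0,0,-1],[0,0,0.001,0,0,0,-1]]'; python3 -m pendant '[[0,0,0.0007,0,0,0,-1],[0,0,0.0007,0,0,0,-1]]'
```

```text
now [0.4732 0.3002 0.0095] [179.7  -0.2 103.5] j [ 52.  23. -29.   0. -38. 141.] F [ 0.1 -0.4 -1.5] t 18.45 op 0.0378
[0.0, -0.0, 0.003] [0.005, -0.0036, -0.0007] rows 0.04801386663748926
clock: 18.82
tool_pos: [0.4733, 0.3002, 0.0081]
orientation: [179.7, -0.2, 103.5]
force: [0.7, -1.3, -1.2]
opening: 0.0376
clock: 19.08
tool_pos: [0.4732, 0.3002, 0.007]
orientation: [179.7, -0.2, 103.5]
force: [0.3, -0.2, -1.4]
opening: 0.0374
clock: 19.32
tool_pos: [0.4733, 0.3003, 0.0065]
orientation: [179.7, -0.2, 103.5]
force: [0.1, -0.4, 1.0]
opening: 0.0375
```

```bash
python3 -m pendant '[[0,0,0.0003,0,0,0,-1],[0,0,0.0003,0,0,0,-0.1],[0,0,0.0003,0,0,0,0.1],[0,0,0.0003,0,0,0,0.2],[0,0,0.0003,0,0,0,0.2],[0,0,0.0003,0,0,0,0.2]]'; python3 -m pendant '[[0,0,-0.02,0,0,0,0.2],[0,0,-0.06,0,0,0,0.2],[0,0,-0.09,0,0,0,0.2],[0,0,-0.12,0,0,0,0.2]]'; python3 -c "
from h import *
rel(([.507,.0027,.14],Rt(17.1)),([.507,.0027,.14],Rt(197.1)))"
```

```text
clock: 20.08
tool_pos: [0.4733, 0.3002, 0.0061]
orientation: [179.7, -0.2, 103.5]
force: [-1.3, -0.1, -0.5]
opening: 0.0528
clock: 20.58
tool_pos: [0.4727, 0.2996, 0.1272]
orientation: [179.7, -0.2, 103.5]
force: [0.9, 0.6, -0.4]
opening: 0.0522
now [0.4727 0.2996 0.1272] [179.7  -0.2 103.5] j [ 52.  15. -22.   0. -53. 141.] F [ 0.9  0.6 -0.4] t 20.57 op 0.0522
[-0.2967, -0.0357, -0.0141] [0.0013, -0.0071, 1.5072] rows 8.070877549480782
[-0.2967, -0.0357, -0.0141] [0.0072, 0.0013, -1.6344] rows 8.751668250975854
```

```bash
python3 -m pendant '[[-0.2967,-0.0357,-0.014,0,-0.007,1.507,0.2],[-0.2967,-0.0357,-0.014,0,-0.007,1.507,0.2],[-0.2967,-0.0357,-0.014,0,-0.007,1.507,0.2],[-0.2967,-0.0357,-0.014,0,-0.007,1.507,0.2],[-0.2967,-0.0357,-0.014,0,-0.007,1.507,0.2],[-0.2967,-0.0357,-0.014,0,-0.007,1.507,0.2],[-0.2967,-0.0357,-0.014,0,-0.007,1.507,0.2],[-0.2967,-0.0357,-0.014,0,-0.007,1.507,0.2],[-0.2967,-0.0357,-0.014,0,-0.007,1.507,0.2],[-0.2967,-0.0357,-0.014,0,-0.007,1.507,0.2]]'; python3 -c "
from plant import snapshot
from h import *
s=snapshot('scene'); crop(s['image'],280,150,150,150,5,'s6c.png')
crop(s['image'],425,230,150,110,5,'s6t.png')
t=snapshot('top'); crop(t['image'],120,190,200,120,4,'t6c.png')
rel(([.507,.0027,.06],Rt(17.1)),([.507,.0027,.0437],Rt(17.1)))"
```

```text
clock: 21.82
tool_pos: [0.507, 0.0027, 0.1388]
orientation: [179.9, -0.0, 17.3]
force: [0.8, -0.9, -0.6]
opening: 0.0532
now [0.5071 0.0028 0.1388] [179.9  -0.   17.3] j [ 23.   9. -27.   0. -53.  85.] F [-0.8  1.   0.3] t 21.93 op 0.0529
[-0.0002, -0.0, 0.0788] [0.001, -0.0008, 0.0031] rows 1.2612453611131835
[-0.0002, -0.0, 0.0951] [0.001, -0.0008, 0.0031] rows 1.5220450964447338
```

View pics/s6c.png

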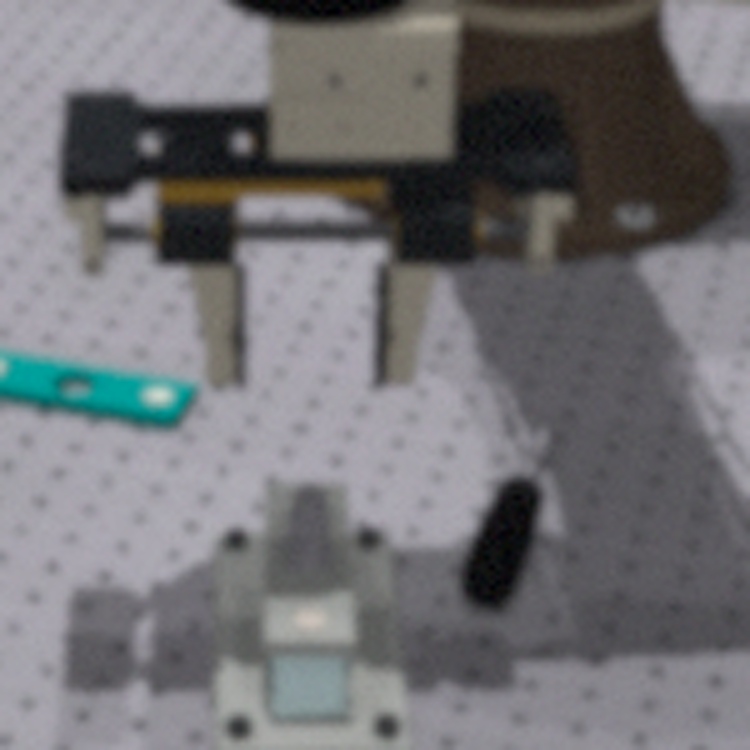

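View pics/s6t.png

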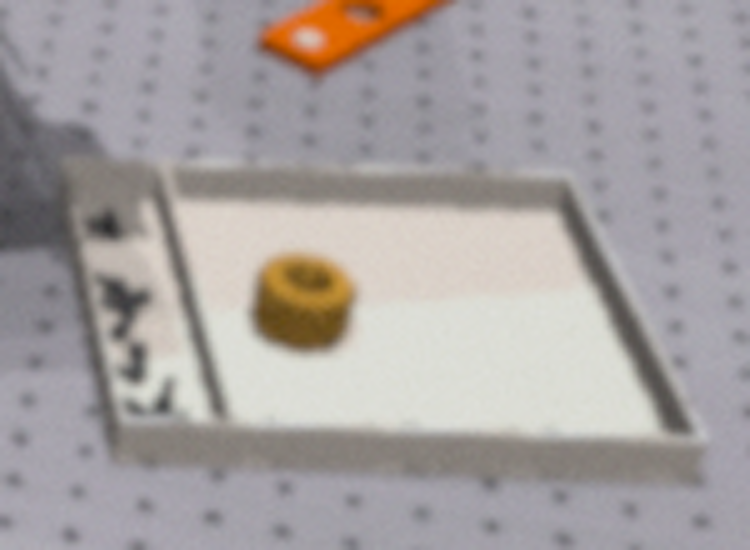

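View pics/t6c.png

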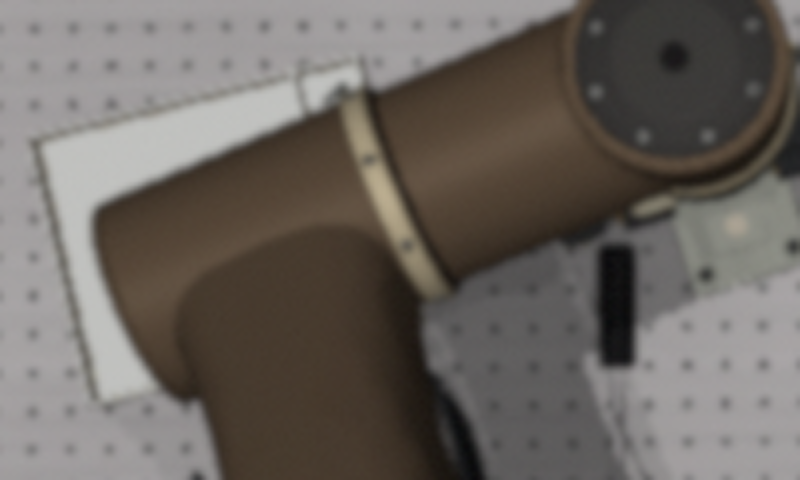

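```bash
python3 -m pendant '[[0,0,0.05,0,0,0.003,0.2],[0,0,0.08,0,0,0.003,0.2],[0,0,0.092,0,0,0.003,0.2],[0,0,0.0955,0,0,0.003,0.2],[0,0,0.0955,0,0,0.003,0.2],[0,0,0.0955,0,0,0.003,0.2]]'; python3 -c "
from h import *
rel(([.507,.0027,.0433],Rt(17.1)))"
```

```text
clock: 22.68
tool_pos: [0.5079, 0.0029, 0.0443]
orientation: [179.9, -0.2, 17.0]
force: [0.7, 0.3, 0.6]
opening: 0.0526
now [0.5079 0.0029 0.0443] [179.9  -0.2  17. ] j [ 23.  16. -33.   0. -40.  84.] F [0.7 0.3 0.6] t 22.68 op 0.0526
[-0.0009, -0.0, 0.001] [0.0009, -0.0026, -0.0024] rows 0.022573713934245867
```

```bash
python3 -m pendant '[[-0.0008,0,0.0008,0,-0.002,0,0.2],[-0.0008,0,0.0008,0,-0.002,0,0],[-0.0008,0,0.0008,0,-0.002,0,-0.1],[-0.0008,0,0.0008,0,-0.002,0,-0.14],[-0.0008,0,0.0008,0,-0.002,0,-0.14]]';python3 -m pendant '[[0,0,0,0,0,0,-0.18],[0,0,0,0,0,0,-0.25],[0,0,0,0,0,0,-1],[0,0,0,0,0,0,-1]]'; python3 -c "
from h import *
rel()"
```

```text
clock: 23.3
tool_pos: [0.5064, 0.0024, 0.0425]
orientation: [179.9, 0.1, 16.9]
force: [0.8, 0.3, 0.2]
opening: 0.0377
clock: 23.8
tool_pos: [0.5064, 0.0024, 0.0425]
orientation: [179.9, 0.1, 16.9]
force: [-0.4, 0.5, -0.0]
opening: 0.0355
now [0.5064 0.0024 0.0425] [1.799e+02 1.000e-01 1.690e+01] j [ 23.  17. -34.   0. -40.  84.] F [-0.4  0.5 -0. ] t 23.8 op 0.0355
```

```bash
python3 -m pendant '[[0,0,-0.001,0,0,0,-1],[0,0,-0.003,0,0,0,-1],[0,0,-0.005,0,0,0,-1],[0,0,-0.008,0,0,0,-1],[0,0,-0.008,0,0,0,-1]]';python3 -m pendant '[[0,0,-0.004,0,0,0,-1],[0,0,-0.008,0,0,0,-1],[0,0,-0.012,0,0,0,-1],[0,0,-0.016,0,0,0,-1],[0,0,-0.016,0,0,0,-1]]'; python3 -c "
from h import *
rel()
from plant import snapshot
s=snapshot('scene'); crop(s['image'],280,170,150,140,5,'s7c.png')"
```

```text
clock: 24.42
tool_pos: [0.5066, 0.0025, 0.0508]
orientation: [179.9, 0.0, 16.9]
force: [-0.2, 0.6, -0.7]
opening: 0.0353
clock: 25.05
tool_pos: [0.5067, 0.0025, 0.0669]
orientation: [179.9, 0.0, 16.9]
force: [-0.8, 0.1, -1.2]
opening: 0.0353
now [0.5067 0.0025 0.0669] [179.9   0.   16.9] j [ 23.  14. -32.   0. -43.  84.] F [-0.8  0.1 -1.2] t 25.05 op 0.0353
```

View pics/s7c.png

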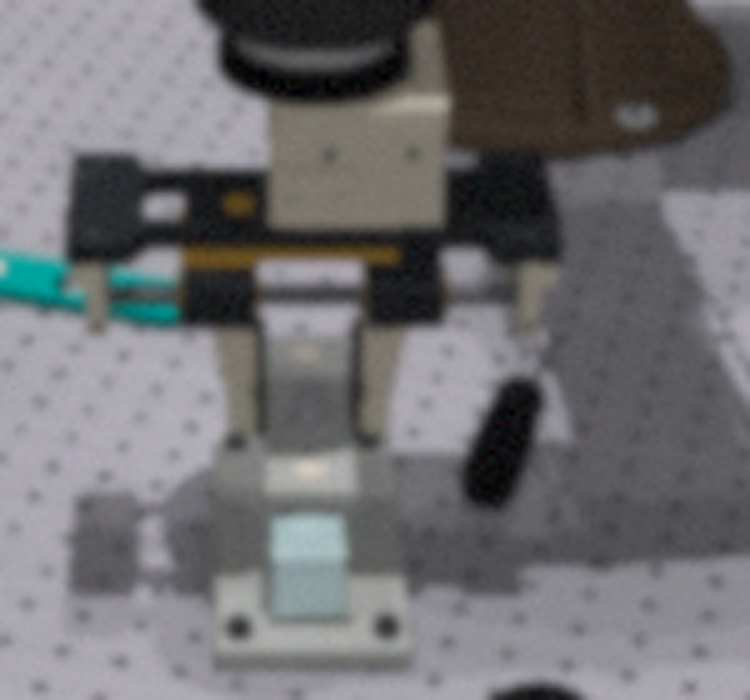

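```bash
python3 -m pendant '[[0,0,-0.02,0,0,0,-1],[0,0,-0.04,0,0,0,-1],[0,0,-0.06,0,0,0,-1],[0,0,-0.06,0,0,0,-1]]'; python3 -c "
from h import *
rel(([.4543,.3705,.127],Rt(13.5)),([.4543,.3705,.05],Rt(13.5)))"
```

```text
clock: 25.6
tool_pos: [0.5074, 0.0028, 0.1277]
orientation: [179.9, -0.1, 17.0]
force: [0.2, -0.1, -2.1]
opening: 0.0357
now [0.5074 0.0028 0.1277] [ 1.799e+02 -1.000e-01  1.700e+01] j [ 23.  10. -28.   0. -52.  84.] F [ 0.2 -0.1 -2.1] t 25.6 op 0.0357
[0.0564, -0.3672, 0.0005] [0.0009, -0.0016, 0.0603] rows 5.943851649143561
[0.0563, -0.3673, 0.0775] [0.0009, -0.0016, 0.0603] rows 6.072487110040604
```

```bash
python3 -m pendant '[[0.0564,-0.3672,0,0,0,0.06,-1],[0.0564,-0.3672,0,0,0,0.06,-1],[0.0564,-0.3672,0,0,0,0.06,-1],[0.0564,-0.3672,0,0,0,0.06,-1],[0.0564,-0.3672,0,0,0,0.06,-1],[0.0564,-0.3672,0,0,0,0.06,-1],[0.0564,-0.3672,0,0,0,0.06,-1],[0.0564,-0.3672,0,0,0,0.06,-1],[0.0564,-0.3672,0.04,0,0,0.06,-1],[0.0564,-0.3672,0.07,0,0,0.06,-1],[0.0564,-0.3672,0.077,0,0,0.06,-1],[0.0564,-0.3672,0.077,0,0,0.06,-1]]'; python3 -c "
from h import *
from plant import snapshot
s=snapshot('scene'); crop(s['image'],425,190,150,140,5,'s8c.png')
rel(([.4543,.3705,.0085],Rt(13.5)))
"
```

```text
clock: 27.1
tool_pos: [0.4537, 0.3694, 0.0493]
orientation: [179.9, 0.1, 13.5]
force: [-0.3, 0.1, -0.6]
opening: 0.0351
now [0.454 0.37  0.05 ] [180.    0.   13.5] j [ 58.  22. -23.   0. -45.  45.] F [ 1.2  0.7 -0.7] t 27.15 op 0.0357
[0.0004, -0.0004, 0.0415] [0.0006, 0.0003, -0.0004] rows 0.6638838474079608
```

View pics/s8c.png

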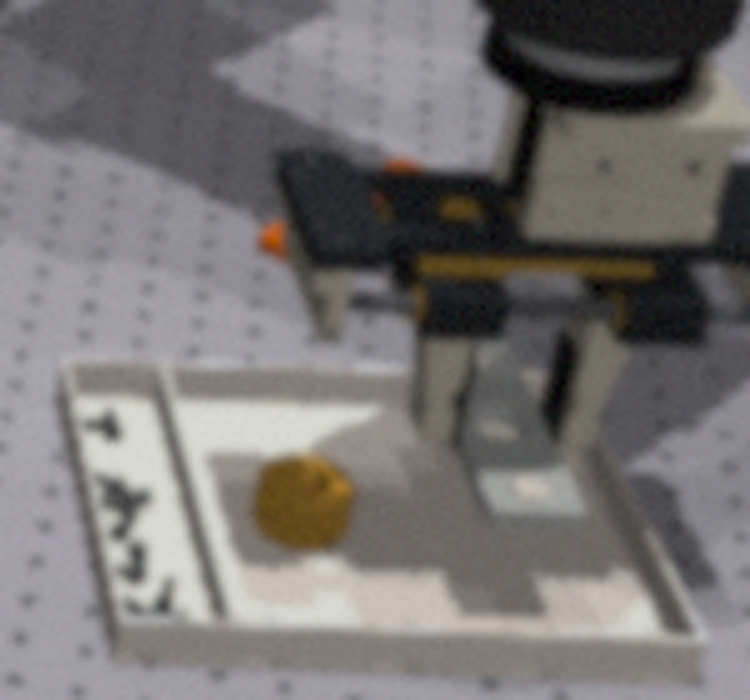

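```bash
python3 -m pendant '[[0.0004,-0.0004,0.025,0,0,0,-1],[0.0004,-0.0004,0.038,0,0,0,-1],[0.0004,-0.0004,0.0415,0,0,0,-1],[0.0004,-0.0004,0.0415,0,0,0,-1],[0.0004,-0.0004,0.0415,0,0,0,-1]]'; python3 -m pendant '[[0,0,0.0015,0,0,0,-1],[0,0,0.0015,0,0,0,-1],[0,0,0.0015,0,0,0,-1]]'
```

```text
clock: 27.78
tool_pos: [0.4539, 0.371, 0.0083]
orientation: [180.0, 0.0, 13.5]
force: [0.1, 0.6, -0.7]
opening: 0.0353
clock: 28.15
tool_pos: [0.4536, 0.3706, 0.0062]
orientation: [179.9, 0.1, 13.5]
force: [-0.1, -0.1, -1.8]
opening: 0.0357
```

```bash
python3 -m pendant '[[0,0,0.0012,0,0,0,-1],[0,0,0.0012,0,0,0,-1]]'; python3 -m pendant '[[0,0,0.0007,0,0,0,-1],[0,0,0.0007,0,0,0,-1]]'; python3 -m pendant '[[0,0,0.0006,0,0,0,-1],[0,0,0.0006,0,0,0,-1]]'
```

```text
clock: 28.4
tool_pos: [0.4536, 0.3705, 0.0048]
orientation: [179.9, 0.1, 13.5]
force: [0.9, -0.8, -1.3]
opening: 0.0357
clock: 28.65
tool_pos: [0.4536, 0.3705, 0.0041]
orientation: [179.9, 0.1, 13.5]
force: [-0.5, 1.1, -0.5]
opening: 0.0356
clock: 28.9
tool_pos: [0.4536, 0.3705, 0.0035]
orientation: [179.9, 0.1, 13.5]
force: [0.6, 1.0, -1.1]
opening: 0.0354
```

```bash
python3 -m pendant '[[0,0,0.0004,0,0,0,-1],[0,0,0.0004,0,0,0,-1]]'
```

```text
clock: 29.15
tool_pos: [0.4536, 0.3705, 0.0035]
orientation: [179.9, 0.1, 13.5]
force: [-1.9, -1.4, 4.0]
opening: 0.0356
```

Contact (+4 N). Releasing and withdrawing.

```bash
python3 -m pendant '[[0,0,-0.0002,0,0,0,-0.15],[0,0,-0.0002,0,0,0,-0.05],[0,0,-0.0002,0,0,0,0.05],[0,0,-0.0002,0,0,0,0.08],[0,0,-0.0002,0,0,0,0.08]]'; python3 -m pendant '[[0,0,-0.01,0,0,0,0.08],[0,0,-0.03,0,0,0,0.08],[0,0,-0.08,0,0,0,0.08],[0,0,-0.13,0,0,0,0.08],[0,0,-0.18,0,0,0,0.08]]'; python3 -m pendant '[[-0.06,0.06,0,0,0,0,0.08],[-0.06,0.12,0,0,0,0,0.08],[-0.06,0.18,0,0,0,0,0.08],[-0.06,0.24,0,0,0,0,0.08],[-0.06,0.24,0,0,0,0,0.08],[-0.06,0.24,0,0,0,0,0.08]]'; python3 -c "
from h import *
from plant import snapshot
s=snapshot('scene'); crop(s['image'],425,190,150,140,5,'s9c.png'); cv2.imwrite('pics/s9.png',s['image'])
t=snapshot('top'); cv2.imwrite('pics/t9.png',t['image'])
rel()
"
```

```text
clock: 29.78
tool_pos: [0.4536, 0.3705, 0.0034]
orientation: [179.9, 0.1, 13.5]
force: [1.1, -0.1, 2.6]
opening: 0.047
clock: 30.4
tool_pos: [0.4536, 0.3708, 0.1858]
orientation: [180.0, 0.0, 13.5]
force: [0.4, 0.8, -0.1]
opening: 0.0478
clock: 31.15
tool_pos: [0.4517, 0.1231, 0.1843]
orientation: [180.0, 0.0, 13.4]
force: [-0.5, 0.0, -0.5]
opening: 0.0473
now [0.4516 0.1243 0.184 ] [180.    0.   13.5] j [ 40.   3. -28.   0. -59.  64.] F [-0.6  0.4 -0.7] t 31.25 op 0.0473
```

View pics/s9c.png

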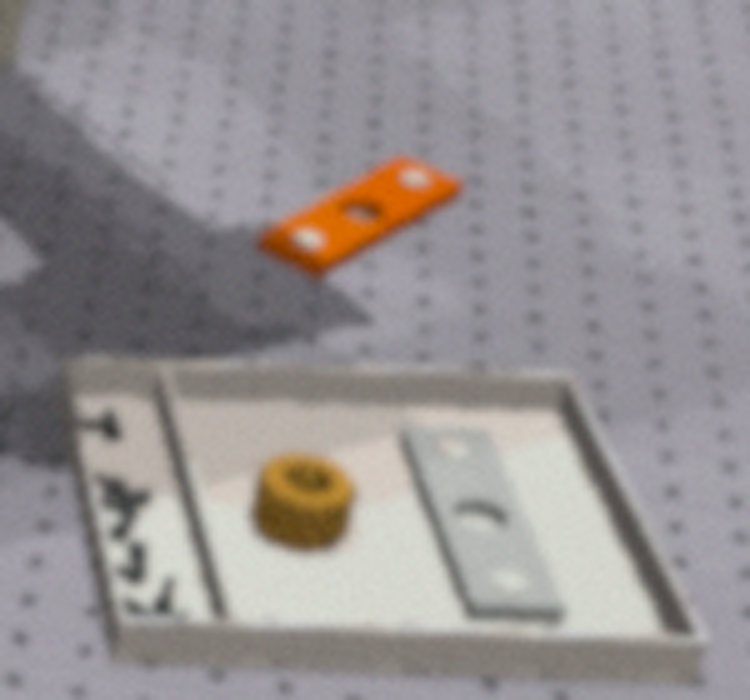

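View pics/t9.png

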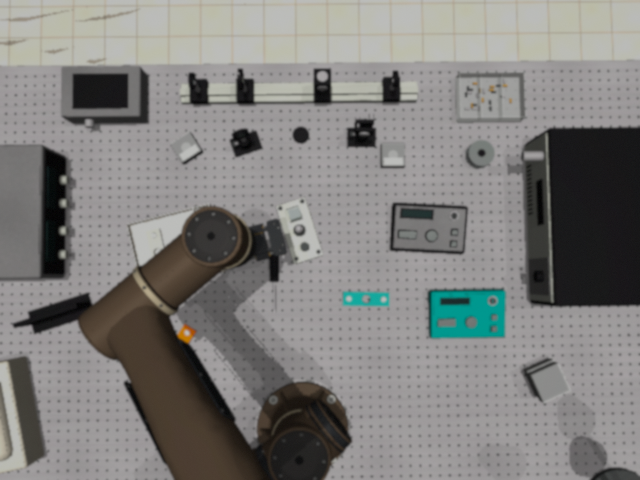

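View pics/s9.png

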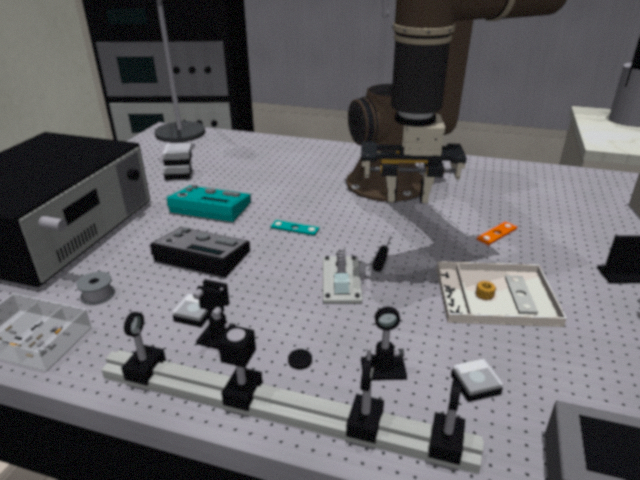

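The nut sits flat at about (486, 290) in the scene picture and the bar flat at about (522, 293), both in the wide bay. The glass stands on its seat and the other objects look unmoved.

```bash
python3 -c "
from plant import ctrl
print(ctrl.close_job())"
```

```text
the job is handed in; nothing more can be done
None
```

The job is done and handed in at about 31 s on the robot's clock, well under the 72 s limit.

- **Keys:** I pressed the shutter key, let it up, then pressed the emission key. Each went down to its stop, with the force climbing to about 15 N and 19 N. I had no direct reading of key travel, so "pressed" rests on those forces. The two small keys were not approached.
- **Nut:** I unscrewed it through about 4 rad in one grip, with wrist forces around 2 N throughout. I then lifted it off the stud and set it on the floor of the wide bay until it made contact before letting go.
- **Clamp bar:** I lifted it straight off the stud, keeping it level, and laid it flat beside the nut, again releasing only after contact (+4 N).

The last pictures show the nut and bar lying flat and apart in the wide bay, and the glass still on its seat. The other objects look unmoved, and the arm is clear of everything. I checked the glass and the other objects by eye only, not by measurement. Positions measured with the two cameras differed by up to about 5 mm, but the gripping forces showed no misalignment. No check failed.

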